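# Change the lens of a stand magnifier

## Robot

A 6-joint arm with a two-finger parallel gripper is mounted at the origin on a cart in front of the work surface, level with it; the furniture and walls round the work are solid. World frame = base frame: x ahead of the robot, y to its left, z up, the work surface at z = 0. Lengths are in m, angles in rad, forces in N, time in s.
With the tool pointing down it reaches from about 0.3 to 0.875 m from the base axis. Payload 6.4 kg.
Tool frame: the origin (TCP) lies on the centre line of the jaws, within the pads' length; the fingertips stand 22 mm ahead of it and the grasp point (between the pads) lies 3 mm ahead of it; z points along the fingers, y is the line along which they close (so a half turn about z gives the same grasp; the last joint's range is limited). The gripper opens to 85 mm and grips with 20 to 120 N. Pads are 22 mm wide; open, the fingers measure 114 mm over their backs; the gripper's body (76 mm by 85 mm) begins 54 mm behind the grasp point. The pads swing forward as they close: fully open they stand 13 mm farther back than shut.
Start: joints at [1.017, 0.181, 1.607, -0, 1.354, -0.206], TCP at [0.196, 0.541, 0.253] pointing down, gripper open.
Joint ranges: [-2.99, 2.99], [-0.89, 2.07], [0.3, 2.58], [-1.14, 4.28], [0, 2.63], [-3.12, 3.12]. Speed limits (rad/s): [2.57, 2.57, 3.01, 3.14, 3.14, 3.14].

## Interface

Orientations are given as a unit quaternion [w, x, y, z].
In Python, from bench import ctrl gives the robot as it stands. The module is installed in compiled form; this text tells all that it offers.
- The arm moves only by the tool servo_tool, never from a script. Its argument "commands" is a list of rows, each a list of 3 entries, a list of its own where there are three numbers: the shift along the tool's x, y, z in mm, then the turn about the tool's z in rad, then the finger opening in mm, from 0 to 85.4. In form: [[[dx, dy, dz], turn, jaw], ...]. A call has 1 to 20 rows; each row shifts and turns the commanded pose from where the row before left it, along the tool's axes as they then stand; what a row does not reach is not made up. A row lasts 1/8 s, in which the tool goes at most 62.5 mm and 10.7 degrees, less where a joint would pass 70% of its speed; a pose out of reach is approached as far as the arm can. A call with a gripper value outside its range is refused whole. The fingers move at their own pace and stop on an object; the grip force is fixed at half the most. Time passes only in rows, so rows that do not move let the fingers close. It gives the time, the measured TCP pose, the force, the opening and the grip force at its end, in the units of the state.
- ctrl.get_obs(): the state, without advancing time (a new reading comes with each control period).
- ctrl.camera(name): name is "scene" or "top"; returns a dict with "color" (420x560x3 uint8, red, green, blue), "z_map" (420x560 float32, m along the optical axis (not along the pixel's ray), 0 where there is no reading), "fx", "fy", "cx", "cy" (pixels), "R" (3x3) and "t" (3): a world point X has camera coordinates R X + t. Camera axes: x right, y down, z forward; pixel columns grow to the right and rows downward; lengths in m; the calibration is good to about 2 mm. A picture is of the moment at which its call begins.
- ctrl.hand_in(): hands the job in; it is judged then, once.
The state is a dict: "time_s": time; "q": joint angles; "dq": joint speeds; "joint_efforts": joint torques, N m; "eef_pos": TCP position; "eef_rot": TCP orientation; "wrist_force": force on the tool from outside, world axes, zero at the start; "torque": the same for the moment, N m; "opening": opening from 0.0 (shut) to 1.0 (fully open); "grasp_force": force on a finger pad.
Only numpy, scipy, OpenCV 4.12 (cv2) and the standard library are available. Lean on these libraries where they do the work, as an engineer would, in place of code of your own. Each camera call takes 0.05 s, during which the arm holds its last target. There are 200 camera calls.

## Task

Change the lens of the stand magnifier. Set the black lens ring down over the push-out post, so that the weak lens lying in it is pushed up clear of the ring, and lay that lens in the empty middle pocket of the lens case. Then build the magnifier up on its stand: the lens ring seated in the mouth of the stand, the strong lens (the large one in the case) flat side down in the ring, and the cap on top, all fully home and level; leave the small lens in its pocket.

Things in the scene. Friction and masses are not known exactly. Their poses are not given: they have to be found in the camera images.
- ring: Black ribbed lens ring, loose, 18 high. Origin: centre of underside, z up. Grip the 56 dia. cylinder, z 6-18. Below it a coned spigot, dia. 44 at z 0, 47 at z 4, with a shoulder out to 56 at z 6. Inside: hole dia. 32 through a lip (z 0-4); lens rests at z 4 in bore dia. 43 (z 4-9), flaring to a mouth of 52 at z 18. Starts upright on the desk, weak lens sunk in it too deep to grip. (mm)
- weak_lens: Thin glass lens in an aluminium rim, loose, dia. 40, rim 8 high, low dome to 9.5, flat underside. Origin: centre of the underside, z up. Starts in the lens ring, on its lip. (mm)
- strong_lens: Thick, domed glass lens in an aluminium rim, loose, dia. 40, rim 12 high, dome to 18, flat underside. Origin: centre of the underside, z up. Starts in one end pocket of the lens case (either end), dome up, its rim standing 8 above the insert. (mm)
- small_lens: Small glass lens in an aluminium rim, dia. 28, rim 7 high, dome to 10; not for this magnifier. Origin: centre of the underside. Starts, and stays, in the other end pocket of the case. (mm)
- cap: Black ribbed ring-shaped cap, loose, outer dia. 65, 14 high, open side down, hole dia. 34 in its top plate (z 11-14). Origin: centre of its lower rim, z up. Skirt inner dia. 59, 62.6 at the lower rim; it slips over the outside of the ring (56) until the plate rests on the ring's top: cap origin then 7 above ring origin. (mm)
- stand: Cream magnifier stand, loose, 0.32 kg, 52 high: foot dia. 85, four pillars, top ring of outer dia. 64. Origin: centre of the foot's underside, z up. Coned mouth in the top, dia. 53 at z 52, 46 at z 45, open below. The lens ring's spigot goes in; its shoulder rests on the mouth with the ring's origin 46.8 above the stand's (about 2 play sideways). (mm)
- post: Steel push-out post, fixed: foot plate dia. 84, 8 thick, with a column dia. 24 whose rubber pad (dia. 21) tops out at z 34. Origin: centre of the foot's underside, z up. The ring lowered over the column rests on the plate at z 8; the lens then lies on the pad at z 34, 8 above the ring's top. (mm)
- lens_tray: Open lens case, fixed: grey tray 78 (x) by 190 (y) by 13.5 with a dark insert (top at z 12) and three round pockets in a row along its y axis, 60 apart; grey lid folded flat on its +x side, 11 high. Origin: centre of the tray's underside, z up. (mm)
- pocket (a point): Centre of the floor of the middle, empty pocket of the lens case: dia. 50, 3.5 deep, floor 8.5 above the case's underside. The end pockets are alike.

How it is judged:
By the outcome, as a careful person would: the job done as asked, in the order asked, and still so for the second after the job is handed in, with the robot touching nothing.
It also fails if it takes over 131 s, if anything falls off the work surface, if the arm or the gripper's body presses on something with over 40 N, if the wrist force passes 120 N, or if a joint passes its speed limit or range.

## Working session

There is one attempt and no reset: what is moved stays moved. The work goes in short steps, Python scripts to look and compute and a tool call to move; the robot and the scene stay as the last step left them, time stands still between calls to the robot, and variables do not carry over. Pictures are saved under pics/ and viewed, at most 14 in all, crops included, and the job is handed in when it is done.

Besides the shell and the picture viewer there is one more tool, called after "Call:" as name([rows], argument=value, ...), one row to a line, values as JSON. servo_tool: Moves the arm, as the interface text tells. Its arguments: {"type":"object","properties":{"commands":{"type":"array"}},"required":["commands"]}

```bash
mkdir -p pics; python3 - <<'E'
from bench import ctrl
import cv2,numpy as np
o=ctrl.get_obs();print({k:np.round(v,3) for k,v in o.items()})
for n in("scene","top"):
    c=ctrl.camera(n);np.savez(n+"0.npz",**c);cv2.imwrite(f"pics/{n}0.png",c["color"][...,::-1])
    print(n,c["fx"],c["fy"],c["cx"],c["cy"],np.round(c["R"],3).tolist(),np.round(c["t"],3),(-c["R"].T@c["t"]).round(3),(c["z_map"]>0).mean())
E
```

```text
{'time_s': np.float64(0.0), 'q': array([ 1.017,  0.182,  1.608, -0.   ,  1.354, -0.206]), 'dq': array([ 0.001, -0.   , -0.001, -0.   ,  0.001, -0.001]), 'joint_efforts': array([ 0.0000e+00, -4.4489e+01, -3.5133e+01, -0.0000e+00,  9.0000e-03,
        0.0000e+00]), 'eef_pos': array([0.196, 0.54 , 0.252]), 'eef_rot': array([-0.   ,  0.173,  0.985, -0.001]), 'wrist_force': array([ 1.122, -0.576,  0.694]), 'torque': array([-0.038,  0.013, -0.018]), 'grasp_force': np.float64(0.0), 'opening': np.float64(1.0)}
scene 540.9331067022352 540.9331067022352 280.4710740901135 210.5065703328393 [[0.784, -0.621, -0.017], [-0.478, -0.585, -0.655], [0.397, 0.521, -0.755]] [-0.476  0.217  1.109] [ 0.037 -0.747  0.972] 0.9959183673469387
top 386.3262597243102 386.3262597243102 280.6432189597813 217.49286251778204 [[0.013, -1.0, -0.022], [-0.981, -0.008, -0.196], [0.196, 0.024, -0.98]] [-0.085  0.528  0.82 ] [ 0.359 -0.101  0.905] 0.9958928571428571
```

View pics/scene0.png

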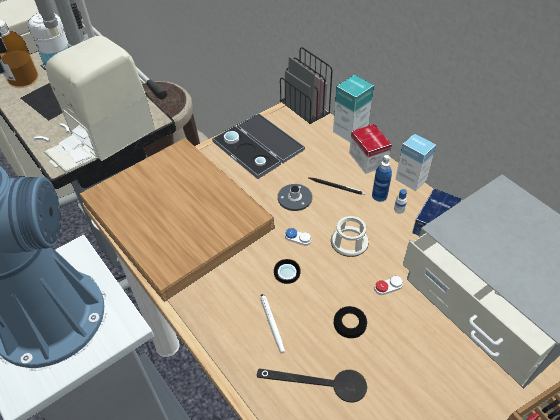

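View pics/top0.png

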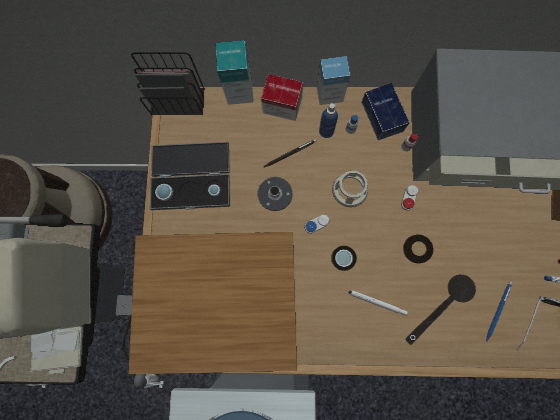

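Scene view: the ring with the weak lens is at (287,271), the cap at (350,321), the stand at (350,236), the post at (295,196) and the case at (258,145), with the strong lens at (231,137). In the top view they are at (344,258), (418,249), (350,188), (275,193) and (190,190), with the strong lens at (164,191) and the small one at (214,190). A raised wooden board lies at lower left in the top view.

```bash
cat > h.py <<'E'
import numpy as np,cv2
from scipy.optimize import least_squares
def cloud(c):
    v,u=np.mgrid[:420,:560];z=c["z_map"]
    P=np.stack([(u-c["cx"])/c["fx"]*z,(v-c["cy"])/c["fy"]*z,z],-1)
    return (P-c["t"])@c["R"]
def ray(c,u,v,h):
    d=np.array([(u-c["cx"])/c["fx"],(v-c["cy"])/c["fy"],1])@c["R"];o=-c["R"].T@c["t"]
    return o+d*(h-o[2])/d[2]
def rayd(c,u,v):
    return -c["R"].T@c["t"],np.array([(u-c["cx"])/c["fx"],(v-c["cy"])/c["fy"],1])@c["R"]
def meet(r):
    A=0;b=0
    for o,d in r:
        d=d/np.linalg.norm(d);M=np.eye(3)-np.outer(d,d);A=A+M;b=b+M@o
    return np.linalg.solve(A,b)
def circ(p):
    f=least_squares(lambda s:np.hypot(p[:,0]-s[0],p[:,1]-s[1])-s[2],[*p.mean(0),.03],loss='soft_l1',f_scale=.002)
    return f.x
E
python3 - <<'E'
from h import *
C={n:dict(np.load(n+"0.npz")) for n in("scene","top")}
for n,px in dict(scene=dict(ring=(287,271),cap=(350,321),stand=(350,226),post=(295,190),strong=(231,137),small=(260,160),pocket=(247,149),desk=(320,270),board=(180,200)),
  top=dict(ring=(344,258),cap=(418,249),stand=(351,185),post=(275,191),strong=(164,191),small=(214,190),pocket=(190,190),desk=(380,220),board=(210,300))).items():
    c=C[n];W=cloud(c);print(n)
    for k,(u,v) in px.items():
        r=26
        w=W[v-r:v+r,u-r:u+r].reshape(-1,3);ctr=W[v-1:v+2,u-1:u+2].reshape(-1,3).mean(0)
        q=w[np.hypot(*(w-ctr)[:,:2].T)<.045]
        h,e=np.histogram(q[:,2],np.arange(-.01,.07,.002))
        print(k,ctr.round(4),{round(e[i]*1e3):int(h[i]) for i in range(len(h)) if h[i]>12})
W=cloud(C["top"]);w=W.reshape(-1,3)
m=(np.abs(w[:,2]-w[:,2][0])<0);b=w[(w[:,0]<.47)&(w[:,1]>-.1)&(w[:,1]<.35)&(w[:,2]>.03)&(w[:,2]<.1)]
print("board",np.percentile(b,[1,50,99],axis=0).round(3))
E
```

```text
scene
ring [ 0.445  -0.2282  0.0132] {-4: 96, -2: 252, 0: 197, 2: 51, 4: 13, 6: 28, 8: 51, 10: 116, 12: 120, 14: 92, 16: 59, 18: 35}
cap [ 0.4726 -0.3961  0.0009] {-6: 17, -4: 126, -2: 281, 0: 241, 2: 102, 4: 21, 6: 17, 8: 22, 10: 83, 12: 228, 14: 189, 16: 62}
stand [ 0.6391 -0.2181  0.0056] {-4: 70, -2: 146, 0: 134, 2: 57, 4: 21, 6: 33, 8: 33, 44: 19, 46: 25, 48: 28, 50: 39, 52: 30}
post [ 0.5954 -0.0719  0.0353] {-4: 35, -2: 68, 0: 62, 2: 40, 4: 67, 6: 198, 8: 209, 10: 78, 12: 17, 32: 22, 34: 22}
strong [0.5929 0.1906 0.0241] {-2: 19, 0: 26, 4: 25, 6: 42, 8: 70, 10: 132, 12: 127, 14: 57, 16: 21, 18: 21, 20: 36, 22: 30, 24: 16, 26: 17}
small [0.6033 0.0778 0.0177] {-4: 21, -2: 33, 0: 34, 2: 18, 4: 34, 6: 68, 8: 102, 10: 167, 12: 159, 14: 75, 16: 33, 18: 15}
pocket [0.6074 0.1405 0.0085] {4: 31, 6: 89, 8: 122, 10: 172, 12: 147, 14: 54}
desk [ 0.5084 -0.2636 -0.0011] {-6: 22, -4: 192, -2: 428, 0: 345, 2: 110, 4: 18}
board [0.3646 0.0682 0.0417] {38: 82, 40: 281, 42: 369, 44: 120}
top
ring [ 0.443  -0.2252  0.0151] {-4: 17, -2: 133, 0: 323, 2: 182, 4: 43, 6: 17, 10: 47, 12: 136, 14: 11
[... 226 characters left out ...]
48: 43, 50: 64, 52: 103, 54: 67}
post [ 0.5954 -0.0651  0.0351] {-2: 35, 0: 53, 2: 42, 4: 15, 6: 106, 8: 381, 10: 269, 12: 58, 32: 23, 34: 30, 36: 20}
strong [0.5957 0.1981 0.0273] {0: 14, 2: 16, 6: 18, 8: 70, 10: 142, 12: 282, 14: 223, 16: 49, 18: 20, 20: 48, 22: 60, 24: 45, 26: 36, 28: 13}
small [0.6012 0.081  0.0193] {-2: 28, 0: 58, 2: 33, 6: 30, 8: 110, 10: 200, 12: 276, 14: 215, 16: 100, 18: 28}
pocket [0.6033 0.1409 0.0101] {6: 40, 8: 156, 10: 261, 12: 339, 14: 194, 16: 33}
desk [ 0.5352 -0.3139  0.0011] {-4: 21, -2: 203, 0: 495, 2: 343, 4: 49}
board [0.3452 0.0731 0.0438] {40: 163, 42: 573, 44: 498, 46: 98}
board [[ 0.198 -0.097  0.04 ]
 [ 0.327  0.073  0.044]
 [ 0.467  0.242  0.047]]
```

```bash
cat > m.py <<'E'
from h import *
def meas(c,ctr,zlo,zhi,rmax):
    w=cloud(c).reshape(-1,3);q=w[(np.hypot(*(w[:,:2]-ctr).T)<rmax)&(w[:,2]>zlo)&(w[:,2]<zhi)]
    hull=cv2.convexHull(q[:,:2].astype(np.float32))[:,0].astype(float)
    # resample hull edges
    n=np.roll(hull,-1,0);p=np.concatenate([hull+(n-hull)*t for t in np.linspace(0,1,5)[:-1]])
    (ex,ey),er=cv2.minEnclosingCircle(hull.astype(np.float32))
    return np.array([*circ(p),ex,ey,er,np.median(q[:,2]),len(q)])
E
python3 - <<'E'
from m import *
T=dict(ring=((.444,-.227),.009,.03,.045),cap=((.47,-.398),.008,.03,.05),stand=((.62,-.235),.040,.065,.05),foot=((.62,-.235),.004,.012,.055),postfoot=((.595,-.068),.004,.013,.055),pad=((.595,-.068),.028,.045,.03),
strong=((.594,.195),.0165,.04,.03),small=((.602,.08),.0155,.03,.025))
for k,a in T.items():
    for n in("scene","top"):
        r=meas(dict(np.load(n+"0.npz")),*a);print(k,n,(r[:7]*1e3).round(1),int(r[7]))
for n in("scene","top"):
    c=dict(np.load(n+"0.npz"));W=cloud(c);g=c["color"].max(-1)
    m=((np.abs(W[...,0]-.603)<.06)&(np.abs(W[...,1]-.14)<.12)&(W[...,2]>.005))
    w=W[m];print(n,(cv2.minAreaRect((w[:,:2]*1e3).astype(np.float32))),np.percentile(w[:,:2],[.5,99.5],axis=0).round(3))
    im=cv2.imread(f"pics/{n}0.png");x=(190,95,330,190) if n=="scene" else (130,125,300,225)
    cv2.imwrite(f"pics/{n}_crop.png",cv2.resize(im[x[1]:x[3],x[0]:x[2]],None,fx=4.5,fy=4.5,interpolation=cv2.INTER_CUBIC))
E
```

```text
ring scene [ 444.4 -227.5   28.2  444.7 -227.7   29.5   13.4] 464
ring top [ 443.3 -224.    27.9  443.1 -224.1   28.7   14.6] 459
cap scene [ 468.  -399.4   32.8  467.7 -399.1   33.8   13.7] 590
cap top [ 467.3 -395.5   32.3  467.3 -395.7   33.3   15.3] 489
stand scene [ 609.3 -247.1   32.6  609.9 -246.4   35.    50. ] 337
stand top [ 608.4 -242.8   32.2  607.6 -242.7   33.6   52.3] 330
foot scene [ 610.3 -245.6   41.5  616.4 -237.8   51.1    7.7] 321
foot top [ 618.5 -235.9   52.4  619.1 -235.4   54.1    8.1] 338
postfoot scene [598.2 -67.   44.4 592.1 -67.6  52.9   8.1] 587
postfoot top [594.3 -68.   50.8 596.3 -67.6  54.4   9.5] 833
pad scene [597.5 -67.4  11.5 598.7 -67.4  13.7  33.5] 67
pad top [597.3 -63.   11.6 597.4 -63.1  12.4  34.4] 86
strong scene [597.4 197.5  20.4 597.8 197.8  21.8  22. ] 130
strong top [593.3 196.7  25.3 593.3 195.   28.2  23.5] 230
small scene [604.5  79.   13.5 608.3  80.8  19.   17. ] 50
small top [600.5  76.8  18.6 599.8  73.6  23.2  17.8] 94
scene ((605.100830078125, 133.58872985839844), (216.27906799316406, 115.32026672363281), 89.75574493408203) [[0.557 0.041]
 [0.662 0.236]]
top ((611.384521484375, 133.97447204589844), (117.31631469726562, 227.4182586669922), 4.363325595855713) [[0.557 0.047]
 [0.662 0.237]]
```

View pics/top_crop.png

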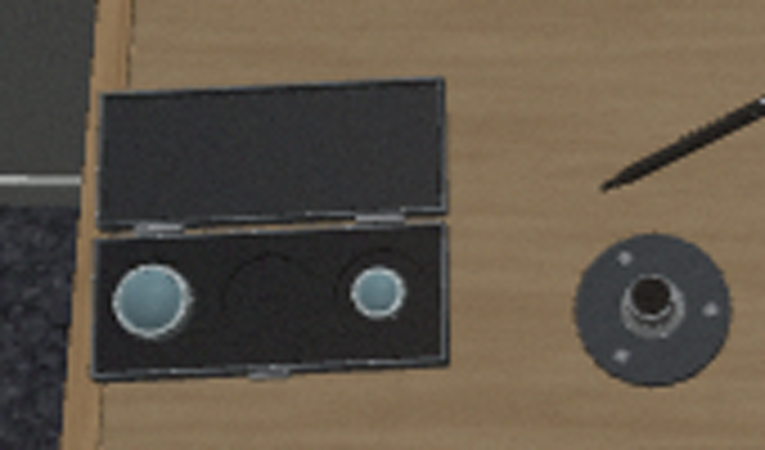

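Top crop: the strong lens is at (152,300), the empty middle pocket at about (272,293) and the small lens at (378,292). The case is turned about 2°. All the heights agree with the text, so I start moving.

Call:
servo_tool([
  [[0, 0, 0], -0.175, 85],
  [[0, 0, 0], -0.174, 85],
  [[-31, -42, 0], 0, 85],
  [[-31, -42, 0], 0, 85],
  [[-31, -42, 0], 0, 85],
  [[-31, -42, 0], 0, 85],
  [[-31, -42, 0], 0, 85],
  [[-31, -42, 0], 0, 85],
  [[-31, -42, 0], 0, 85],
  [[-31, -42, 0], 0, 85],
  [[0, -43, 0], 0, 85],
  [[0, -43, 0], 0, 85],
  [[0, -43, 0], 0, 85],
  [[0, -43, 0], 0, 85],
  [[0, -43, 0], 0, 85],
  [[0, -43, 0], 0, 85],
  [[0, -43, 0], 0, 85],
  [[0, -43, 0], 0, 75],
  [[0, -43, 0], 0, 75],
  [[0, -43, 0], 0, 75],
])

```text
time_s: 2.6
eef_pos: [0.4445, -0.2264, 0.253]
eef_rot: [-0.0, -0.0, 1.0, 0.0]
wrist_force: [0.0, -0.1, 0.7]
opening: 0.877
grasp_force: 0.0
```

```bash
python3 - <<'E'
from m import *
c=dict(np.load("top0.npz"))
k=[(95,240),(447,225),(447,365),(92,380)]
P=np.array([ray(c,130+(u+.5)/4.5-.5,125+(v+.5)/4.5-.5,.0135) for u,v in k])[:,:2]*1e3
print(P.round(1),P.mean(0),np.linalg.norm(P-np.roll(P,1,0),axis=1))
for n in("scene","top"):
  c=dict(np.load(n+"0.npz"));W=cloud(c);hsv=cv2.cvtColor(c["color"],cv2.COLOR_RGB2HSV)
  for nm,x,y,r,h in(("strong",.596,.197,.034,.0205),("small",.603,.08,.030,.0155)):
    m=((np.hypot(W[...,0]-x,W[...,1]-y)<r)&(hsv[...,2]>95)).astype(np.uint8)
    ct=max(cv2.findContours(m,0,1)[0],key=cv2.contourArea)[:,0]
    p=np.array([ray(c,u,v,h) for u,v in ct])[:,:2];print(n,nm,(circ(p)*1e3).round(1))
  # dark insert rect
  m=((np.abs(W[...,0]-.6)<.055)&(np.abs(W[...,1]-.14)<.12)&(W[...,2]>.003)&(W[...,0]<.648)).astype(np.uint8)
  w=W[m>0];print(n,"tray",np.percentile(w[:,:2],[1,99],axis=0).round(4).tolist())
E
```

```text
[[631.9 237.5]
 [641.4  47.7]
 [564.4  44.7]
 [554.8 233. ]] [598.12715113 140.7340888 ] [ 77.30671307 190.06943206  77.15012554 188.5721141 ]
scene strong [595.5 194.6  22.7]
scene small [603.   77.6  14.6]
scene tray [[0.5561, 0.0403], [0.6465, 0.232]]
top strong [597.  202.4  18.8]
top small [603.5  82.9  13. ]
top tray [[0.5501, 0.0322], [0.6463, 0.2386]]
```

View pics/scene_crop.png

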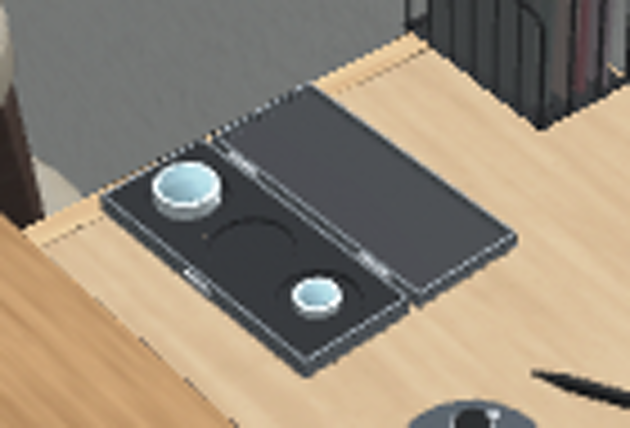

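Scene crop: strong lens (187,187), empty pocket (252,238), small lens (316,296), which agrees with the top view. Descending to the ring.

Call:
servo_tool([
  [[0, 0, 50], 0, 68],
  [[0, 0, 50], 0, 68],
  [[0, 0, 50], 0, 68],
  [[0, 0, 40], 0, 68],
  [[0, 0, 18], 0, 68],
  [[0, 0, 0], 0, 68],
])

```text
time_s: 3.35
eef_pos: [0.4435, -0.224, 0.0435]
eef_rot: [-0.002, -0.001, 1.0, 0.001]
wrist_force: [0.2, 0.2, 0.2]
opening: 0.793
grasp_force: 0.0
```

```bash
cat > snap.py <<'E'
import sys;from m import *
from bench import ctrl
def snap(tag):
    r={}
    for n in("scene","top"):
        c=ctrl.camera(n);np.savez(f"{n}_{tag}.npz",**c);r[n]=c
    return r
def proj(c,X):
    p=c["R"]@np.asarray(X)+c["t"];return int(c["fx"]*p[0]/p[2]+c["cx"]),int(c["fy"]*p[1]/p[2]+c["cy"])
def crops(C,X,name,hw=45,s=6):
    out=[]
    for n in("scene","top"):
        u,v=proj(C[n],X);u=min(max(u,hw),559-hw);v=min(max(v,hw),419-hw);print(n,"centre",u,v)
        out.append(cv2.resize(C[n]["color"][v-hw:v+hw,u-hw:u+hw,::-1],(390,390),interpolation=cv2.INTER_CUBIC))
    cv2.imwrite(name,np.hstack(out))
E
python3 - <<'E'
from snap import *
C=snap("1");crops(C,[.444,-.226,.03],"pics/g1.png",40)
E
```

```text
scene centre 285 266
top centre 345 256
```

View pics/g1.png

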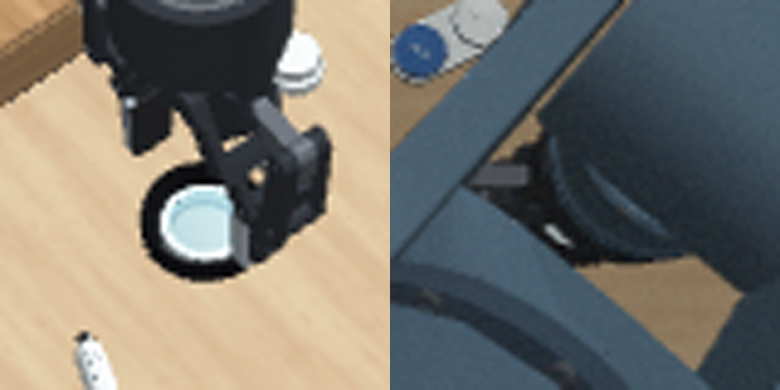

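The ring is between the fingers, its centre at about (205,225) in the left crop. Lower it and feel.

Call:
servo_tool([
  [[0, 0, 8], 0, 68],
  [[0, 0, 4], 0, 68],
  [[0, 0, 0], 0, 68],
  [[0, 0, 0], 0, 68],
])

```text
time_s: 3.95
eef_pos: [0.445, -0.2252, 0.0335]
eef_rot: [0.0, -0.001, 1.0, -0.0]
wrist_force: [0.4, 0.9, -0.0]
opening: 0.799
grasp_force: 0.0
```

Call:
servo_tool([
  [[0, 0, 4], 0, 68],
  [[0, 0, 2], 0, 60],
  [[0, 0, 0], 0, 50],
  [[0, 0, 0], 0, 50],
  [[0, 0, 0], 0, 50],
  [[0, 0, 0], 0, 50],
])

```text
time_s: 4.7
eef_pos: [0.4448, -0.2251, 0.0278]
eef_rot: [-0.0, -0.001, 1.0, 0.0]
wrist_force: [-3.6, 1.0, 7.3]
opening: 0.63
grasp_force: 61.3
```

Call:
servo_tool([
  [[0, 0, -10], 0, 50],
  [[0, 0, -30], 0, 50],
  [[0, 0, -40], 0, 50],
  [[0, 0, 0], 0, 50],
  [[0, 0, 0], 0, 50],
])

```text
time_s: 5.32
eef_pos: [0.4446, -0.2248, 0.107]
eef_rot: [-0.0, -0.001, 1.0, 0.0]
wrist_force: [-0.3, 0.6, -1.5]
opening: 0.632
grasp_force: 63.4
```

```bash
python3 - <<'E'
from snap import *
C=snap("2");crops(C,[.445,-.225,.11],"pics/g2.png",45)
print(ctrl.get_obs()["eef_pos"])
W=cloud(C["scene"]).reshape(-1,3)
u,v=proj(C["scene"],[.445,-.225,.09]);c=C["scene"]
E
```

```text
scene centre 285 242
top centre 350 252
[ 0.44403372 -0.22439771  0.10602205]
```

View pics/g2.png

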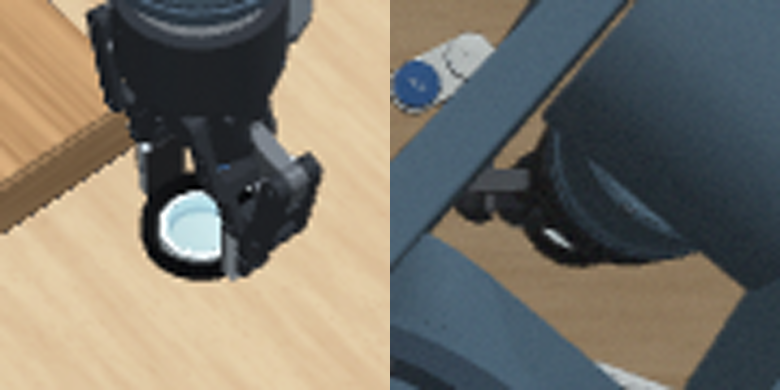

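The ring is held level with the lens in it, its centre at about (190,225) in the left crop. Moving to the post.

Call:
servo_tool([
  [[-31, 32, 0], 0, 50],
  [[-31, 32, 0], 0, 50],
  [[-31, 32, 0], 0, 50],
  [[-30, 32, 0], 0, 50],
  [[-30, 32, 0], 0, 50],
  [[0, 0, 15], 0, 50],
  [[0, 0, 15], 0, 50],
  [[0, 0, 0], 0, 50],
  [[0, 0, 0], 0, 50],
  [[0, 0, 0], 0, 50],
])

```text
time_s: 6.68
eef_pos: [0.5979, -0.0656, 0.0779]
eef_rot: [0.001, -0.0, 1.0, -0.0]
wrist_force: [0.4, -1.0, -0.9]
opening: 0.631
grasp_force: 63.5
```

```bash
python3 - <<'E'
from snap import *
C=snap("3");crops(C,[.597,-.065,.05],"pics/g3.png",40)
print(ctrl.get_obs()["eef_pos"])
E
```

```text
scene centre 293 183
top centre 274 188
[ 0.59799368 -0.06541899  0.07798501]
```

View pics/g3.png

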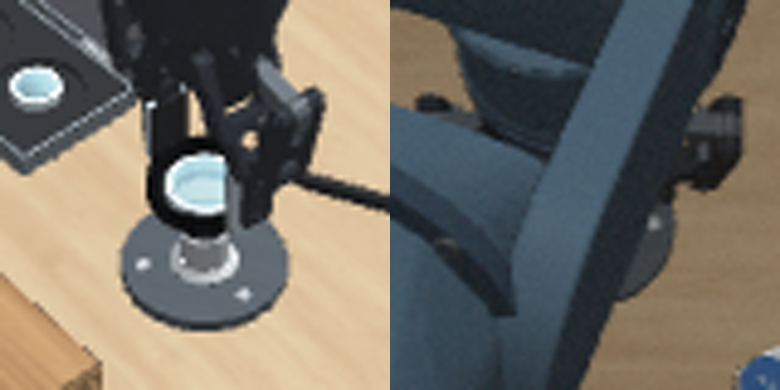

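Left crop: the ring (200,190) stands over the column (203,255). Lowering it.

Call:
servo_tool([
  [[0, 0, 8], 0, 50],
  [[0, 0, 8], 0, 50],
  [[0, 0, 6], 0, 50],
  [[0, 0, 6], 0, 50],
  [[0, 0, 6], 0, 50],
  [[0, 0, 4], 0, 50],
  [[0, 0, 0], 0, 50],
  [[0, 0, 0], 0, 50],
])

```text
time_s: 7.78
eef_pos: [0.5979, -0.065, 0.0395]
eef_rot: [0.0, -0.001, 1.0, -0.0]
wrist_force: [0.4, -1.0, -1.3]
opening: 0.626
grasp_force: 63.6
```

Call:
servo_tool([
  [[0, 0, 2], 0, 50],
  [[0, 0, 1], 0, 50],
  [[0, 0, 0], 0, 50],
  [[0, 0, 0], 0, 50],
])

```text
time_s: 8.28
eef_pos: [0.5977, -0.0649, 0.0363]
eef_rot: [0.0, -0.001, 1.0, -0.0]
wrist_force: [-0.5, 0.1, -0.7]
opening: 0.629
grasp_force: 63.6
```

Call:
servo_tool([
  [[0, 0, 0.5], 0, 50],
  [[0, 0, 0.5], 0, 62],
  [[0, 0, 0], 0, 68],
  [[0, 0, 0], 0, 70],
  [[0, 0, 0], 0, 70],
  [[0, 0, -10], 0, 70],
  [[0, 0, -20], 0, 70],
  [[0, 0, -30], 0, 70],
  [[0, 0, -40], 0, 70],
  [[60, 0, -40], 0, 70],
  [[60, 0, 0], 0, 70],
  [[0, 0, 0], 0, 70],
  [[0, 0, 0], 0, 70],
])

```text
time_s: 9.9
eef_pos: [0.4867, -0.0655, 0.1719]
eef_rot: [0.002, -0.0, 1.0, -0.001]
wrist_force: [0.4, -0.3, 0.2]
opening: 0.817
grasp_force: 0.0
```

```bash
python3 - <<'E'
from snap import *
C=snap("4");crops(C,[.597,-.065,.03],"pics/g4.png",34)
print(ctrl.get_obs()["eef_pos"])
for n in C:
    for a in((.598,-.065),.036,.055,.032),((.598,-.065),.019,.029,.04),((.598,-.065),.039,.055,.03):
        r=meas(C[n],*a);print(n,(r[:7]*1e3).round(1),int(r[7]))
    # lens outline by colour, plane z=.042
    c=C[n];W=cloud(c);g=c["color"].astype(int)
    m=((np.hypot(W[...,0]-.598,W[...,1]+.065)<.04)&(W[...,2]>.033)&(g.min(-1)>100)).astype(np.uint8)
    ct=max(cv2.findContours(m,0,1)[0],key=cv2.contourArea)[:,0]
    print((circ(np.array([ray(c,u,v,.042) for u,v in ct])[:,:2])*1e3).round(1))
E
```

```text
scene centre 293 189
top centre 275 190
[ 0.48735001 -0.06561533  0.17136591]
scene [598.1 -65.7  20.2 598.3 -66.4  21.9  42.2] 184
scene [596.7 -68.   27.8 596.9 -67.9  28.8  23.9] 128
scene [598.1 -65.6  20.1 598.3 -66.4  21.9  42.7] 165
[596.8 -67.2  20.3]Traceback (most recent call last):
  File "<stdin>", line 6, in <module>
  File "m.py", line 4, in meas
    hull=cv2.convexHull(q[:,:2].astype(np.float32))[:,0].astype(float)
         ~~~~~~~~~~~~~~~~~~~~~~~~~~~~~~~~~~~~~~~~~~^^^^^
TypeError: 'NoneType' object is not subscriptable
```

View pics/g4.png

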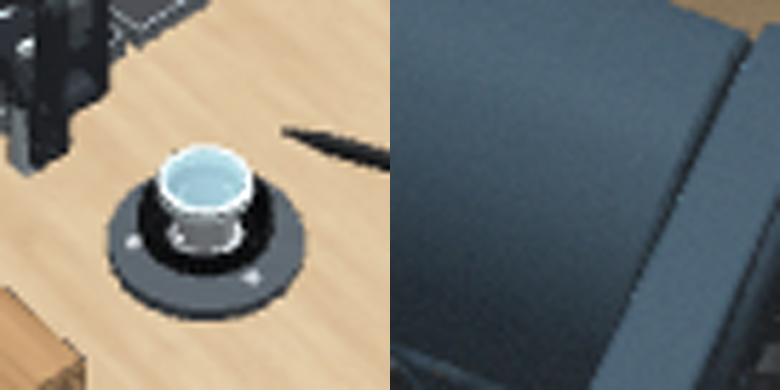

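Left crop: the lens (205,185) stands proud on the pad and the ring (205,225) is seated on the plate. Next I check how far the fingertips reach at each opening.

```bash
python3 - <<'E'
from m import *
for t,p in(("2",(.444,-.2245,.1065)),("3",(.598,-.0655,.078)),("4",(.4873,-.0656,.1715)),("1",(.4445,-.2255,.045))):
    w=cloud(dict(np.load(f"scene_{t}.npz"))).reshape(-1,3)-p
    q=w[(np.abs(w[:,0])<.013)&(w[:,1]<-.026)&(w[:,1]>-.056)&(w[:,2]>-p[2]+.008)&(w[:,2]<0)]
    print(t,len(q),(np.percentile(q[:,2],[0,2,5,10])*1e3).round(1), np.histogram(q[:,2]*1e3,np.arange(-44,1,3))[0])
E
```

```text
2 43 [-20.8 -19.7 -18.  -16.7] [ 0  0  0  0  0  0  0  1  4  2  6  7 11  8]
3 64 [-70.  -69.8 -69.7 -69.4] [ 0  0  0  0  0  0  0  2  0  4  3 10  6  9]
4 192 [-163.3 -161.  -159.6 -155.7] [0 0 0 0 0 0 0 0 0 0 1 3 7 9]
1 38 [-36.9 -36.4 -36.  -34.6] [0 0 4 5 1 3 1 0 0 0 3 5 5 9]
```

Call:
servo_tool([
  [[-55, 0, 0], 0, 58],
  [[-55, 0.5, 0], 0, 58],
  [[0, 0, 40], 0, 58],
  [[0, 0, 40], 0, 58],
  [[0, 0, 20], 0, 58],
  [[0, 0, 0], 0, 58],
  [[0, 0, 0], 0, 58],
  [[0, 0, 0], 0, 58],
])

```text
time_s: 11.0
eef_pos: [0.5971, -0.0649, 0.0719]
eef_rot: [0.002, -0.001, 1.0, -0.001]
wrist_force: [0.0, 0.2, -0.2]
opening: 0.678
grasp_force: 0.0
```

Call:
servo_tool([
  [[0, 0, 8], 0, 58],
  [[0, 0, 6], 0, 58],
  [[0, 0, 0], 0, 50],
  [[0, 0, 0], 0, 44],
  [[0, 0, 0], 0, 36],
  [[0, 0, 0], 0, 36],
  [[0, 0, 0], 0, 36],
  [[0, 0, 0], 0, 36],
])

```text
time_s: 12.0
eef_pos: [0.596, -0.0645, 0.0564]
eef_rot: [0.0, -0.001, 1.0, -0.0]
wrist_force: [-0.5, 1.0, 5.3]
opening: 0.432
grasp_force: 52.2
```

```bash
python3 - <<'E'
from snap import *
C=snap("5");crops(C,[.597,-.065,.04],"pics/g5.png",34)
E
```

```text
scene centre 293 186
top centre 274 189
```

View pics/g5.png

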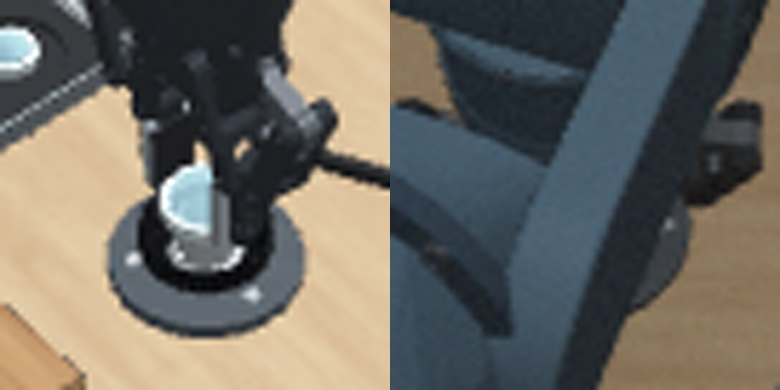

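```bash
python3 - <<'E'
from m import *
c=dict(np.load("scene_5.npz"));s=390/68
for u,v in((218,258),(212,250),(232,240)):
    o,d=rayd(c,259+(u+.5)/s-.5,152+(v+.5)/s-.5)
    t=(-.0875-o[1])/d[1];print((o+d*t)[[0,2]].round(4))
w=cloud(c).reshape(-1,3)
q=w[(np.abs(w[:,0]-.597)<.012)&(w[:,1]<-.084)&(w[:,1]>-.115)&(w[:,2]>.029)]
print(len(q),np.sort(q[:,2])[:12].round(4))
E
```

```text
[0.5875 0.031 ]
[0.5843 0.0381]
[0.5949 0.0368]
783 [0.029  0.0292 0.0357 0.0385 0.0395 0.0412 0.042  0.0421 0.0423 0.0424
 0.0429 0.0431]
```

The lens (190,205) is gripped, and the tips are about level with its underside. Regripping 2 mm higher.

Call:
servo_tool([
  [[0, 0, 0], 0, 48],
  [[0, 0, 0], 0, 50],
  [[0, 0, -2], 0, 50],
  [[0, 0, 0], 0, 36],
  [[0, 0, 0], 0, 36],
  [[0, 0, 0], 0, 36],
  [[0, 0, 0], 0, 36],
  [[0, 0, -6], 0, 36],
  [[0, 0, -20], 0, 36],
  [[0, 0, -30], 0, 36],
  [[0, 0, 0], 0, 36],
])

```text
time_s: 13.48
eef_pos: [0.5981, -0.0652, 0.1179]
eef_rot: [0.003, -0.001, 1.0, -0.001]
wrist_force: [0.0, 0.0, -0.7]
opening: 0.431
grasp_force: 45.5
```

```bash
python3 - <<'E'
from snap import *
C=snap("6");crops(C,[.597,-.065,.06],"pics/g6.png",40)
# tray corners from scene crop0
c=C["scene"];k=[(103,200),(208,139),(410,297),(307,362)]
P=np.array([ray(c,190+(u+.5)/4.5-.5,95+(v+.5)/4.5-.5,.0135) for u,v in k])[:,:2]*1e3
print(P.round(1),P.mean(0),np.linalg.norm(P-np.roll(P,1,0),axis=1))
E
```

```text
scene centre 293 180
top centre 274 187
[[556.4 225.7]
 [636.3 231.3]
 [645.3  46.1]
 [569.2  41.7]] [601.77710133 136.18925873] [184.40156719  80.07176935 185.41827261  76.27106676]
```

View pics/g6.png

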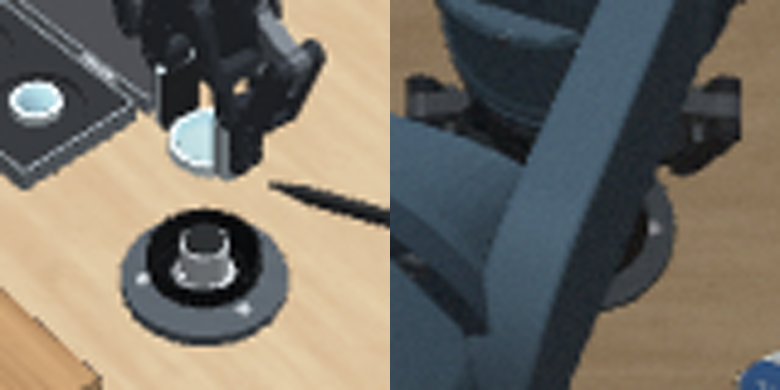

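The lens is held at (195,145) and the ring has stayed on the post at (205,255). Carrying the lens to the middle pocket.

Call:
servo_tool([
  [[-1, 41, 0], 0, 36],
  [[-1, 41, 0], 0, 36],
  [[0, 41, 0], 0, 36],
  [[0, 41, 0], 0, 36],
  [[0, 40, 0], 0, 36],
  [[0, 0, 20], 0, 36],
  [[0, 0, 20], 0, 36],
  [[0, 0, 20], 0, 36],
  [[0, 0, 10], 0, 36],
  [[0, 0, 0], 0, 36],
  [[0, 0, 0], 0, 36],
  [[0, 0, 0], 0, 36],
])

```text
time_s: 15.08
eef_pos: [0.5982, 0.1395, 0.0449]
eef_rot: [0.001, -0.001, 1.0, 0.0]
wrist_force: [-0.7, 0.0, 0.0]
opening: 0.434
grasp_force: 45.5
```

```bash
python3 - <<'E'
from snap import *
C=snap("7");crops(C,[.6,.139,.02],"pics/g7.png",34)
print(ctrl.get_obs()["eef_pos"])
E
```

```text
scene centre 244 147
top centre 189 190
[0.59797571 0.13960837 0.04474715]
```

View pics/g7.png

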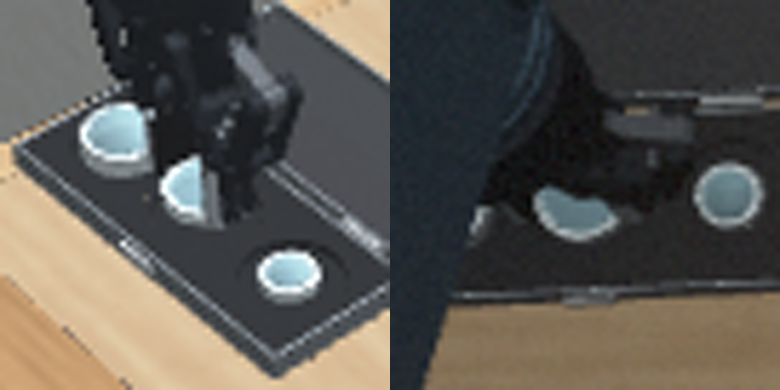

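The lens hangs over the middle pocket at (190,190) in the left crop, in line with both neighbours. Lowering it.

Call:
servo_tool([
  [[0, 0, 4], 0, 36],
  [[0, 0, 3], 0, 36],
  [[0, 0, 1], 0, 36],
  [[0, 0, 0], 0, 36],
  [[0, 0, 0], 0, 36],
])

```text
time_s: 15.8
eef_pos: [0.5975, 0.1396, 0.036]
eef_rot: [0.0, -0.001, 1.0, -0.0]
wrist_force: [-0.2, -0.2, -0.6]
opening: 0.436
grasp_force: 45.5
```

Call:
servo_tool([
  [[0, 0, 1], 0, 36],
  [[0, 0, 0], 0, 36],
  [[0, 0, 0], 0, 36],
])

```text
time_s: 16.18
eef_pos: [0.5974, 0.1396, 0.035]
eef_rot: [-0.0, -0.001, 1.0, 0.0]
wrist_force: [0.4, -0.7, -0.6]
opening: 0.429
grasp_force: 45.5
```

Call:
servo_tool([
  [[0, 0, 0], 0, 46],
  [[0, 0, 0], 0, 54],
  [[0, 0, 0], 0, 54],
  [[0, 0, -20], 0, 54],
  [[0, 0, -40], 0, 60],
  [[0, 0, -20], 0, 68],
  [[0, -41, 0], 0, 68],
  [[0, -41, 0], 0, 68],
  [[0, -41, 0], 0, 68],
  [[0, -41, 0], 0, 68],
  [[0, -40, 0], 0, 68],
  [[0, 0, 20], 0, 68],
  [[0, 0, 30], 0, 68],
  [[0, 0, 0], 0, 68],
  [[0, 0, 0], 0, 68],
])

```text
time_s: 18.05
eef_pos: [0.5979, -0.0638, 0.0655]
eef_rot: [0.0, -0.001, 1.0, 0.0]
wrist_force: [-0.4, -0.3, 0.6]
opening: 0.795
grasp_force: 0.0
```

```bash
python3 - <<'E'
from snap import *
C=snap("8");crops(C,[.6,.1,.02],"pics/g8.png",45)
print(ctrl.get_obs()["eef_pos"])
for n,x,y,r,lo in(("mid",.5995,.137,.03,.013),("strong",.596,.197,.03,.017),("small",.603,.079,.022,.014)):
    q=meas(C["scene"],(x,y),lo,.035,r);print(n,(q[:7]*1e3).round(1))
E
```

```text
scene centre 253 155
top centre 205 190
[ 0.59864607 -0.0641215   0.06629271]
mid [599.7 137.1  27.9 599.4 136.4  29.4  16.4]
strong [597.4 198.4  20.2 597.3 197.6  21.9  21.8]
small [603.5  78.9  13.3 602.7  79.1  15.1  16.9]
```

View pics/g8.png

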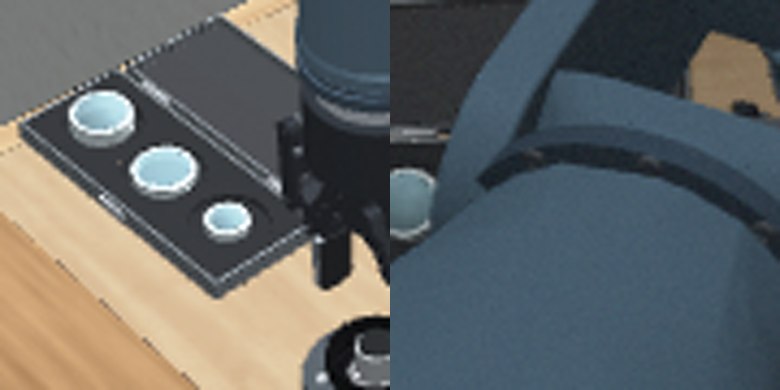

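The weak lens lies flat in the middle pocket at (163,168). Taking the ring off the post.

Call:
servo_tool([
  [[0, -1, 15], 0, 68],
  [[0, 0, 10], 0, 68],
  [[0, 0, 3], 0, 64],
  [[0, 0, 0], 0, 50],
  [[0, 0, 0], 0, 50],
  [[0, 0, 0], 0, 50],
  [[0, 0, 0], 0, 50],
  [[0, 0, 0], 0, 50],
])

```text
time_s: 19.15
eef_pos: [0.5977, -0.0654, 0.037]
eef_rot: [-0.0, -0.001, 1.0, -0.0]
wrist_force: [0.4, 0.1, -0.7]
opening: 0.627
grasp_force: 62.9
```

Call:
servo_tool([
  [[0, 0, -15], 0, 50],
  [[0, 0, -30], 0, 50],
  [[0, 0, -35], 0, 50],
  [[-3, -36, 0], 0, 50],
  [[-2, -36, 0], 0, 50],
  [[-2, -36, 0], 0, 50],
  [[-2, -36, 0], 0, 50],
  [[-2, -35, 0], 0, 50],
  [[0, 0, 20], 0, 50],
  [[0, 0, 0], 0, 50],
  [[0, 0, 0], 0, 50],
])

```text
time_s: 20.52
eef_pos: [0.6088, -0.2432, 0.0969]
eef_rot: [-0.0, -0.001, 1.0, 0.0]
wrist_force: [-0.0, -0.3, -0.2]
opening: 0.629
grasp_force: 63.1
```

```bash
python3 - <<'E'
from snap import *
C=snap("9");crops(C,[.609,-.245,.06],"pics/g9.png",34)
print(ctrl.get_obs()["eef_pos"])
E
```

```text
scene centre 350 224
top centre 354 182
[ 0.60928993 -0.24350587  0.09757255]
```

View pics/g9.png

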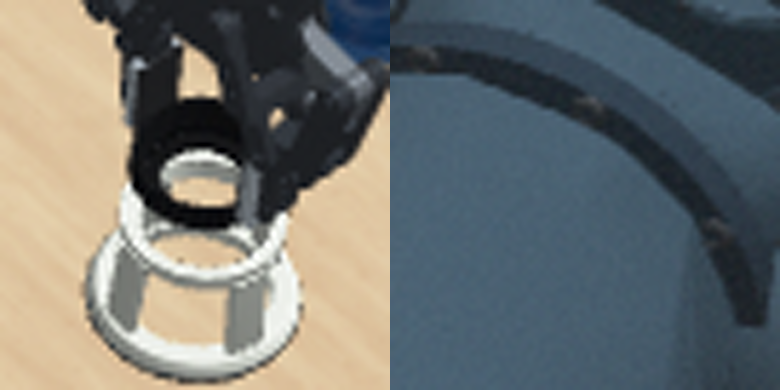

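The ring (197,165) is concentric above the stand mouth (202,225). Lowering it.

Call:
servo_tool([
  [[0, -1, 8], 0, 50],
  [[0, 0, 6], 0, 50],
  [[0, 0, 4], 0, 50],
  [[0, 0, 2], 0, 50],
  [[0, 0, 0], 0, 50],
  [[0, 0, 0], 0, 50],
])

```text
time_s: 21.38
eef_pos: [0.609, -0.2455, 0.0772]
eef_rot: [0.0, -0.001, 1.0, -0.0]
wrist_force: [-0.1, -0.4, -0.7]
opening: 0.628
grasp_force: 63.1
```

Call:
servo_tool([
  [[0, 0, 1], 0, 50],
  [[0, 0, 0.5], 0, 50],
  [[0, 0, 0.5], 0, 50],
  [[0, 0, 0], 0, 50],
  [[0, 0, 0], 0, 50],
])

```text
time_s: 22.0
eef_pos: [0.6091, -0.2455, 0.0755]
eef_rot: [0.0, -0.001, 1.0, -0.0]
wrist_force: [-1.6, 0.3, 4.8]
opening: 0.63
grasp_force: 63.7
```

Call:
servo_tool([
  [[0, 0, 0], 0, 58],
  [[0, 0, 0], 0, 64],
  [[0, 0, 0], 0, 68],
  [[0, 0, 0], 0, 68],
  [[0, 0, -20], 0, 68],
  [[0, 0, -40], 0, 68],
  [[2, 45, 0], 0, 68],
  [[2, 45, 0], 0, 68],
  [[2, 45, 0], 0, 68],
  [[2, 45, 0], 0, 68],
  [[2, 45, 0], 0, 60],
  [[2, 45, 0], 0, 56],
  [[0, 44, 0], 0, 56],
  [[0, 44, 0], 0, 56],
  [[0, 44, 0], 0, 56],
  [[0, 44, 0], 0, 56],
  [[0, 0, 0], 0, 56],
])

```text
time_s: 24.12
eef_pos: [0.5964, 0.2037, 0.1367]
eef_rot: [0.001, -0.003, 1.0, 0.0]
wrist_force: [0.6, -0.4, 0.1]
opening: 0.657
grasp_force: 0.0
```

```bash
python3 - <<'E'
from snap import *
C=snap("10");crops(C,[.609,-.245,.05],"pics/g10.png",34)
o=ctrl.get_obs();print(o["eef_pos"],o["q"])
for n in C:
  for a in(((.609,-.245),.056,.08,.04),((.609,-.245),.048,.056,.04)):
    try:r=meas(C[n],*a);print(n,(r[:7]*1e3).round(1),int(r[7]))
    except Exception as e:print(n,"none")
  W=cloud(C[n]).reshape(-1,3);q=W[(np.hypot(W[:,0]-.609,W[:,1]+.246)<.027)&(W[:,2]>.059)]
  A=np.c_[q[:,:2]-q[:,:2].mean(0),np.ones(len(q))];print("plane",np.linalg.lstsq(A,q[:,2],rcond=None)[0],len(q))
E
```

```text
scene centre 349 227
top centre 353 184
[0.59666599 0.20080024 0.1361071 ] [ 1.36619389e-01  4.19391873e-01  1.55483744e+00 -4.89541027e-04
  1.16605949e+00 -1.43655053e+00]
scene [ 609.4 -247.5   28.6  608.1 -248.    30.7   61.4] 242
scene [ 607.2 -249.2   30.5  608.4 -247.7   32.9   51.6] 230
plane [-0.01667675  0.02361942  0.06261322] 118
top [ 608.3 -242.4   28.9  608.5 -241.7   30.5   63. ] 245
top [ 607.6 -242.3   30.7  607.6 -242.7   33.    52.6] 234
plane [ 0.00646051 -0.04274708  0.06403374] 137
```

View pics/g10.png

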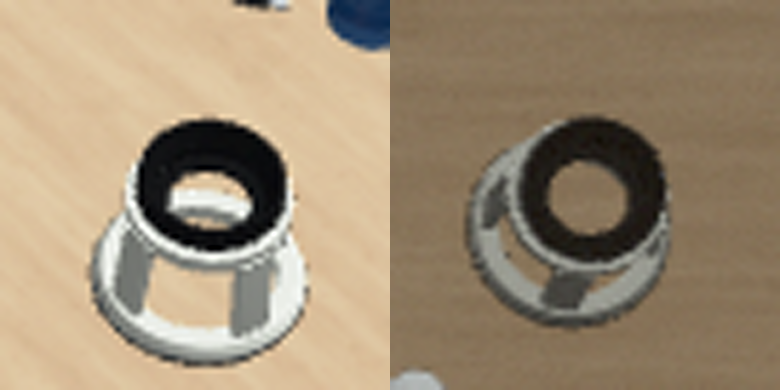

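Both crops show the ring seated concentric and level in the stand. Turning 90° so the fingers clear the weak lens, then descending on the strong one.

Call:
servo_tool([
  [[0, 0, 10], 0.1745, 56],
  [[0, 0, 10], 0.1745, 56],
  [[0, 0, 10], 0.1745, 56],
  [[0, 0, 10], 0.1745, 56],
  [[0, 0, 10], 0.1745, 56],
  [[0, 0, 10], 0.1745, 56],
  [[0, 0, 5], 0.1745, 56],
  [[0, 0, 5], 0.1745, 56],
  [[0, 0, 5], 0.1745, 56],
  [[0, 0, 0], 0, 56],
  [[0, 0, 0], 0, 56],
  [[0, 0, 0], 0, 56],
])

```text
time_s: 25.72
eef_pos: [0.5967, 0.2002, 0.0604]
eef_rot: [0.0, 0.706, 0.708, 0.0]
wrist_force: [-0.1, 0.7, 0.5]
opening: 0.656
grasp_force: 0.0
```

```bash
python3 - <<'E'
from snap import *
C=snap("11");crops(C,[.597,.2,.03],"pics/g11.png",34)
o=ctrl.get_obs();print(o["eef_pos"],o["eef_rot"])
E
```

```text
scene centre 230 132
top centre 162 190
[0.59656363 0.20046276 0.0602439 ] [1.41125887e-04 7.06234874e-01 7.07977583e-01 1.55071163e-04]
```

View pics/g11.png

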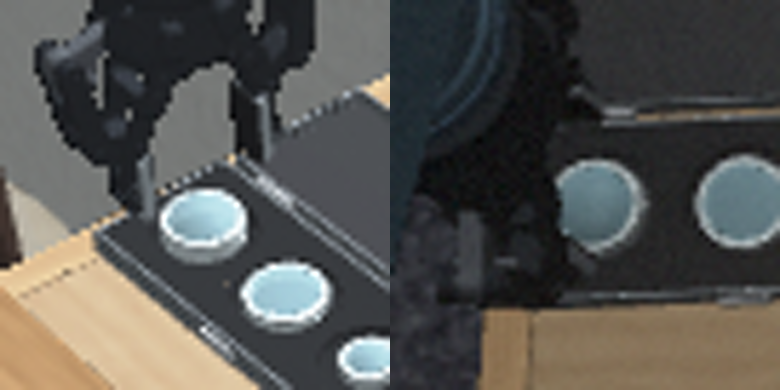

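The lens (203,220) lies under the midpoint of the fingertips. That picture was my 15th, one over the limit of 14, so from here I view no more and measure numerically only.

Call:
servo_tool([
  [[0, 0, 12], 0, 56],
  [[0, 0, 8], 0, 54],
  [[0, 0, 2.5], 0, 48],
  [[0, 0, 0], 0, 42],
  [[0, 0, 0], 0, 36],
  [[0, 0, 0], 0, 36],
  [[0, 0, 0], 0, 36],
  [[0, 0, 0], 0, 36],
])

```text
time_s: 26.82
eef_pos: [0.5965, 0.2006, 0.0376]
eef_rot: [0.0, 0.707, 0.708, 0.0]
wrist_force: [1.5, -0.1, 0.0]
opening: 0.431
grasp_force: 43.3
```

Call:
servo_tool([
  [[0, 0, -8], 0, 36],
  [[0, 0, -20], 0, 36],
  [[0, 0, -35], 0, 36],
  [[0, 0, -37], 0, 36],
  [[-45, 1, 0], 0, 36],
  [[-45, 1, 0], 0, 36],
  [[-45, 1, 0], 0, 36],
  [[-45, 1, 0], 0, 36],
  [[-45, 1, 0], 0, 36],
  [[-45, 1, 0], 0, 36],
  [[-44, 1, 0], 0, 36],
  [[-44, 1, 0], 0, 36],
  [[-44, 2, 0], 0, 36],
  [[-44, 2, 0], 0, 36],
  [[0, 0, 0], 0, 36],
  [[0, 0, 20], 0, 36],
  [[0, 0, 10], 0, 36],
  [[0, 0, 0], 0, 36],
  [[0, 0, 0], 0, 36],
])

```text
time_s: 29.2
eef_pos: [0.6092, -0.2447, 0.1075]
eef_rot: [-0.0, 0.706, 0.708, -0.0]
wrist_force: [-1.2, 0.4, -0.3]
opening: 0.433
grasp_force: 43.3
```

```bash
python3 - <<'E'
from snap import *
C=snap("12")
o=ctrl.get_obs();print(o["eef_pos"],o["opening"])
c=C["scene"];W=cloud(c);g=c["color"].astype(int)
for n in C:
  c=C[n];W=cloud(c);g=c["color"].astype(int)
  m=((np.hypot(W[...,0]-.609,W[...,1]+.247)<.032)&(W[...,2]>.072)&(g[...,2]>130)&(g[...,2]-g[...,0]>8)).astype(np.uint8)
  w=W[m>0];print(n,len(w), w.mean(0).round(4) if len(w) else 0,np.percentile(w,[2,98],axis=0).round(4) if len(w) else 0)
w=cloud(C["scene"]).reshape(-1,3)
q=w[(np.abs(w[:,1]+.247)<.011)&(np.abs(w[:,0]-.609)>.02)&(np.abs(w[:,0]-.609)<.036)&(w[:,2]>.066)&(w[:,2]<.1)]
print("tips",np.sort(q[:,2])[:15].round(4))
E
```

```text
[ 0.60950061 -0.24521492  0.10802778] 0.4317939966951379
scene 688 [ 0.6117 -0.2487  0.3684] [[ 0.591  -0.2761  0.0857]
 [ 0.6368 -0.2201  0.4478]]
top 0 0 0
tips [0.0662 0.0872 0.0878 0.0878 0.0883 0.089  0.0892 0.0894 0.0911 0.0919
 0.0922 0.0931 0.0931 0.0934 0.0935]
```

Call:
servo_tool([
  [[0, 0, 8], 0, 36],
  [[0, 0, 6], 0, 36],
  [[0, 0, 4], 0, 36],
  [[0, 0, 2], 0, 36],
  [[0, 0, 0], 0, 36],
  [[0, 0, 0], 0, 36],
])

```text
time_s: 30.05
eef_pos: [0.6092, -0.2455, 0.0877]
eef_rot: [0.0, 0.707, 0.708, 0.0]
wrist_force: [-0.0, 0.3, -0.7]
opening: 0.436
grasp_force: 43.3
```

Call:
servo_tool([
  [[0, 0, 1], 0, 36],
  [[0, 0, 0.7], 0, 36],
  [[0, 0, 0], 0, 36],
  [[0, 0, 0], 0, 36],
])

```text
time_s: 30.55
eef_pos: [0.6091, -0.2455, 0.0859]
eef_rot: [0.0, 0.707, 0.708, 0.0]
wrist_force: [0.4, 0.1, 1.2]
opening: 0.431
grasp_force: 43.8
```

Call:
servo_tool([
  [[0, 0, 0], 0, 46],
  [[0, 0, 0], 0, 52],
  [[0, 0, 0], 0, 54],
  [[0, 0, 0], 0, 54],
  [[0, 0, -20], 0, 54],
  [[0, 0, -30], 0, 60],
  [[0, -50, -20], 0, 80],
  [[-50, -40, 0], 0, 80],
  [[-50, -30, 0], 0, 80],
  [[-40, -20, 0], 0, 80],
  [[-12, 0, 0], 0, 80],
  [[0, 0, 0], 0, 80],
  [[0, 0, 0], 0, 80],
])

```text
time_s: 32.17
eef_pos: [0.4709, -0.3952, 0.156]
eef_rot: [-0.0, 0.706, 0.708, 0.0]
wrist_force: [-0.6, -0.1, -0.3]
opening: 0.935
grasp_force: 0.0
```

```bash
cat > lens.py <<'E'
from snap import *
import sys
C=snap(sys.argv[1]);o=ctrl.get_obs();print(o["eef_pos"],o["opening"])
for n in C:
  c=C[n];W=cloud(c);g=c["color"].astype(int)
  d=np.hypot(W[...,0]-.609,W[...,1]+(.247 if n=="scene" else .2425))
  def pl(m):
    q=W[m];A=np.c_[q[:,:2]-q[:,:2].mean(0),np.ones(len(q))];return q.mean(0).round(4),np.linalg.lstsq(A,q[:,2],rcond=None)[0].round(3),len(q)
  for a,b in((0,5),(5,10),(10,15),(15,19),(19,23),(23,28)):
    m=(d>=a/1e3)&(d<b/1e3)&(W[...,2]>.03)&(W[...,2]<.1)
    print(n,a,b,m.sum(),np.percentile(W[m][:,2],[10,50,90]).round(4) if m.sum() else 0,g[m].mean(0).round())
  m=(d<.026)&(W[...,2]>.04)&(W[...,2]<.1)&(g.min(-1)>75)
  print("bright",m.sum(),pl(m));ct=max(cv2.findContours(m.astype(np.uint8),0,1)[0],key=cv2.contourArea)[:,0]
  print("lens circle",(circ(np.array([ray(c,u,v,.063) for u,v in ct])[:,:2])*1e3).round(1))
  r=meas(c,(.609,-.245),.056,.08,.035);print("ring",(r[:3]*1e3).round(1))
E
python3 lens.py 13
```

```text
[ 0.47098089 -0.39502219  0.15581379] 0.9382725960529045
scene 0 5 0 0 [nan nan nan]
scene 5 10 0 0 [nan nan nan]
scene 10 15 0 0 [nan nan nan]
scene 15 19 0 0 [nan nan nan]
scene 19 23 5 [0.0572 0.0605 0.0614] [21. 22. 25.]
scene 23 28 33 [0.0512 0.0626 0.0661] [58. 59. 59.]
bright 1 (array([ 0.5844, -0.2395,  0.051 ]), array([0.   , 0.   , 0.051]), 1)
lens circle [ 591.2 -260.1   19.7]
ring [ 623.5 -261.2   45. ]
top 0 5 14 [0.0689 0.07   0.0726] [124. 144. 146.]
top 5 10 46 [0.0673 0.0686 0.0711] [118. 138. 140.]
top 10 15 77 [0.065  0.0669 0.069 ] [108. 126. 129.]
top 15 19 81 [0.0626 0.0646 0.0663] [133. 144. 146.]
top 19 23 87 [0.0528 0.0601 0.0646] [68. 70. 68.]
top 23 28 190 [0.0569 0.0637 0.0672] [44. 41. 36.]
bright 241 (array([ 0.6083, -0.243 ,  0.0663]), array([-0.022,  0.017,  0.066]), 241)
lens circle [ 609.4 -243.6   19.1]
ring [ 608.  -242.3   28.9]lens.py:11: RuntimeWarning: Mean of empty slice.
  print(n,a,b,m.sum(),np.percentile(W[m][:,2],[10,50,90]).round(4) if m.sum() else 0,g[m].mean(0).round())
  ret = um.true_divide(
```

The top view has the dome at 0.070, the rim level at 0.0645 and the lens centred in the ring, so the strong lens is home. Now the cap.

Call:
servo_tool([
  [[-2, -3.5, 40], 0, 80],
  [[0, 0, 40], 0, 80],
  [[0, 0, 30], 0, 80],
  [[0, 0, 12], 0, 80],
  [[0, 0, 6], 0, 80],
  [[0, 0, 3], 0, 80],
  [[0, 0, 0], 0, 80],
  [[0, 0, 0], 0, 80],
])

```text
time_s: 33.28
eef_pos: [0.4671, -0.399, 0.0257]
eef_rot: [0.001, 0.707, 0.708, -0.0]
wrist_force: [-0.8, -0.1, -0.5]
opening: 0.936
grasp_force: 0.0
```

Call:
servo_tool([
  [[1, 0, 1], 0, 74],
  [[0, 0, 0], 0, 68],
  [[0, 0, 0], 0, 60],
  [[0, 0, 0], 0, 58],
  [[0, 0, 0], 0, 58],
  [[0, 0, 0], 0, 58],
])

```text
time_s: 34.02
eef_pos: [0.4669, -0.3977, 0.0248]
eef_rot: [0.0, 0.707, 0.708, -0.0]
wrist_force: [-0.9, 2.2, 7.0]
opening: 0.708
grasp_force: 63.0
```

```bash
python3 - <<'E'
from bench import ctrl
o=ctrl.get_obs();print(o["eef_pos"],o["wrist_force"],o["opening"],o["grasp_force"])
E
```

```text
[ 0.46694616 -0.39767893  0.0247633 ] [-0.88041491  2.15050064  7.02387541] 0.7075836631906022 63.03352886228822
```

Call:
servo_tool([
  [[0, 0, -10], 0, 58],
  [[0, 0, -30], 0, 58],
  [[0, 0, -40], 0, 58],
  [[0, 0, -20], 0, 58],
  [[38, 35, 0], 0, 58],
  [[38, 35, 0], 0, 58],
  [[38, 36, 0], 0, 58],
  [[38, 36, 0], 0, 58],
  [[0, 0, 10], 0, 58],
  [[0, 0, 10], 0, 58],
  [[0, 0, 0], 0, 58],
  [[0, 0, 0], 0, 58],
])

```text
time_s: 35.52
eef_pos: [0.6078, -0.2464, 0.1036]
eef_rot: [-0.0, 0.707, 0.707, -0.0]
wrist_force: [-0.4, -0.4, -0.4]
opening: 0.708
grasp_force: 64.8
```

```bash
python3 - <<'E'
from snap import *
C=snap("14");o=ctrl.get_obs();print(o["eef_pos"],o["opening"])
c=C["scene"];W=cloud(c);g=c["color"].astype(int)
w=W.reshape(-1,3)
# visible cap rim (lower near-camera part) vs stand ring
q=w[(np.hypot(w[:,0]-.609,w[:,1]+.247)<.04)&(w[:,2]>.080)&(w[:,2]<.1)]
print(len(q),np.histogram(q[:,2],8))
r=meas(c,(.609,-.247),.083,.098,.036);print((r*1e3).round(1))
m=(np.abs(w[:,2]-.047)<.006)&(np.hypot(w[:,0]-.609,w[:,1]+.247)<.036);print(m.sum(),(circ(cv2.convexHull(w[m][:,:2].astype(np.float32))[:,0])*1e3).round(1))
E
```

```text
[ 0.60827406 -0.24627587  0.10421871] 0.7075545817868008
379 (array([ 18,  17,  15,  38, 110, 123,  47,  11]), array([0.08003523, 0.0824723 , 0.08490937, 0.08734644, 0.08978352,
       0.09222059, 0.09465766, 0.09709473, 0.09953181]))
[ 6.082e+02 -2.489e+02  3.320e+01  6.089e+02 -2.501e+02  3.510e+01
  9.220e+01  3.400e+05]
129 [ 607.8 -248.    31.8]
```

Call:
servo_tool([
  [[1, 0.7, 6], 0, 58],
  [[0, 0, 6], 0, 58],
  [[0, 0, 4], 0, 58],
  [[0, 0, 4], 0, 58],
  [[0, 0, 2], 0, 58],
  [[0, 0, 1], 0, 58],
  [[0, 0, 0], 0, 58],
  [[0, 0, 0], 0, 58],
])

```text
time_s: 36.62
eef_pos: [0.6092, -0.2442, 0.0809]
eef_rot: [0.0, 0.707, 0.708, 0.0]
wrist_force: [0.6, -0.3, -0.6]
opening: 0.709
grasp_force: 64.8
```

Call:
servo_tool([
  [[0, 0, 1], 0, 58],
  [[0, 0, 0.7], 0, 58],
  [[0, 0, 0.5], 0, 58],
  [[0, 0, 0], 0, 58],
  [[0, 0, 0], 0, 58],
])

```text
time_s: 37.25
eef_pos: [0.6092, -0.2443, 0.0787]
eef_rot: [0.0, 0.707, 0.708, -0.0]
wrist_force: [-0.1, 0.1, 1.6]
opening: 0.714
grasp_force: 65.0
```

Call:
servo_tool([
  [[0, 0, 0.5], 0, 58],
  [[0, 0, 0], 0, 66],
  [[0, 0, 0], 0, 74],
  [[0, 0, 0], 0, 80],
  [[0, 0, 0], 0, 80],
  [[0, 0, -20], 0, 80],
  [[0, 0, -40], 0, 80],
  [[0, 0, -50], 0, 80],
  [[50, -30, 0], 0, 80],
  [[50, -30, 0], 0, 80],
  [[50, -30, 0], 0, 80],
  [[50, -30, 0], 0, 80],
  [[50, 0, 0], 0, 80],
  [[50, 0, 0], 0, 80],
  [[50, 0, 0], 0, 80],
  [[0, 0, 0], 0, 80],
])

```text
time_s: 39.25
eef_pos: [0.4887, 0.1085, 0.1896]
eef_rot: [0.001, 0.705, 0.709, 0.001]
wrist_force: [0.3, -0.8, 0.6]
opening: 0.938
grasp_force: 0.0
```

```bash
python3 - <<'E'
from snap import *
C=snap("15");o=ctrl.get_obs();print(o["eef_pos"],o["wrist_force"])
for n in C:
  c=C[n];W=cloud(c);g=c["color"].astype(int);y=-.247 if n=="scene" else -.2425
  d=np.hypot(W[...,0]-.609,W[...,1]-y)
  r=meas(c,(.609,y),.058,.08,.04);print(n,"cap",(r[:7]*1e3).round(1))
  def pl(m):
    q=W[m];A=np.c_[q[:,:2]-q[:,:2].mean(0),np.ones(len(q))];return q.mean(0).round(4),np.linalg.lstsq(A,q[:,2],rcond=None)[0].round(3),len(q)
  print("plate",pl((d>.018)&(d<.030)&(W[...,2]>.055)));m=(d<.016)&(W[...,2]>.055);print("dome",pl(m),g[m].mean(0).round())
  r=meas(c,(.609,y),.004,.012,.05);print("foot",(r[:7]*1e3).round(1))
c=C["scene"]
for nm,x,y,r,lo in(("mid",.5995,.137,.027,.0145),("strong pocket",.597,.198,.022,.014),("small",.603,.079,.022,.014)):
    try:q=meas(c,(x,y),lo,.035,r);print(nm,(q*1e3).round(1))
    except Exception:print(nm,"none")
E
```

```text
[0.48898624 0.10577335 0.18918814] [-0.61042795 -0.14143787  0.15602263]
scene cap [ 609.1 -247.2   32.8  609.3 -247.5   34.7   66.9]
plate (array([ 0.609 , -0.247 ,  0.0673]), array([ 0.009, -0.006,  0.067]), 329)
dome (array([ 0.6085, -0.248 ,  0.0664]), array([ 0.033, -0.022,  0.066]), 123) [172. 205. 212.]
foot [ 607.8 -248.8   40.8  607.4 -251.2   43.8    7.4]
top cap [ 608.6 -243.1   32.5  609.3 -243.4   33.6   68.8]
plate (array([ 0.6094, -0.2428,  0.0693]), array([-0.01 , -0.007,  0.069]), 356)
dome (array([ 0.6083, -0.2422,  0.0677]), array([-0.003, -0.044,  0.068]), 151) [107. 125. 127.]
foot [ 609.7 -242.3   45.5  608.5 -241.8   48.8    8.4]
mid [6.009e+02 1.358e+02 2.260e+01 5.999e+02 1.369e+02 2.620e+01 1.700e+01
 1.260e+05]
strong pocket [6.232e+02 2.291e+02 1.980e+01 6.091e+02 2.150e+02 1.000e-01 1.610e+01
 1.000e+03]
small [6.029e+02 7.740e+01 1.310e+01 6.020e+02 7.740e+01 1.430e+01 1.650e+01
 5.800e+04]
```

The cap plate is level, its top at 0.0683 against 0.0678 expected. The strong lens's pocket is empty, and the weak and small lenses are in theirs. Handing in.

```bash
python3 -c "
from bench import ctrl
print(ctrl.hand_in())"
```

```text
the job is handed in; nothing more can be done
None
```

I handed the job in at about 39 s: the weak lens is in the middle pocket, and the ring, strong lens and cap measured home and level on the stand; I viewed 15 pictures, one over the limit of 14.

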